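Mesh the drive gear on the gearmotor's splined shaft and hold it down

ROBOT

A 6-joint arm with a two-finger parallel gripper is mounted at the origin on the work surface. World frame = base frame: x ahead of the robot, y to its left, z up, the work surface at z = 0. Lengths are in mm, angles in rad, forces in N, time in s.
With the tool pointing down it reaches from about 250 to 775 mm from the base axis. Payload 4 kg.
Tool frame: the origin (TCP) lies midway between the tips of the shut fingers; the grasp point (between the pads) lies 19 mm behind it (ctrl.tcp_to_grasp is the distance from the TCP to the grasp point, in mm); z points along the fingers, x is the direction in which the jaws open and shut, and the axes are right-handed (so a half turn about z gives the same grasp; the last joint's range is limited). The gripper opens to 94 mm and grips with 3 to 60 N. Pads are 16 mm wide; open, the fingers measure 119 mm over their backs; the gripper's body (75 mm by 177 mm) begins 78 mm behind the grasp point.
Start: joints at [-1.353, 0.087, 1.371, -0, 1.684, -0.103], TCP at [173.427, -521.961, 205.506] pointing down, gripper open.
Joint ranges: [-3.1, 3.1], [-0.76, 2.03], [0.27, 2.55], [-1.08, 4.22], [0.17, 2.65], [-2.57, 2.57]. Speed limits (rad/s): [2.79, 2.79, 3.14, 3.14, 3.14, 3.14].

INTERFACE

Orientations are given as a unit quaternion [x, y, z, w].
In Python, from plant import ctrl gives the robot as it stands. Calls block until the motion is done:
- ctrl.move_pose(position, orientation): joint-space move of the TCP to a pose.
- ctrl.servo_line(position, rate=150, orientation=None, f_stop=None): straight line of the TCP; orientation=None keeps the orientation; rate is the mean speed in mm/s. With f_stop (N) it stops when the force on the tool has changed by that much, and returns True; else False.
- ctrl.move_j(angles): joint-space move.
- ctrl.open_gripper() and ctrl.gripper_close(grasp_force=None): open the fingers fully, or close them until they stop; grasp_force is the grip in N (None keeps the last).
- ctrl.dwell(seconds).
- ctrl.inverse_kinematics(position, orientation): joint angles nearest the present ones, or None.
- ctrl.read_camera(name): name is "side" or "top" or "wrist"; returns (picture, depth): 420x560x3 uint8, red, green, blue; 420x560 float32, mm along the optical axis (not along the pixel's ray), 0 where there is no reading.
- ctrl.get_calibration(name): a dict with "intrinsics" (3x3 intrinsics, pixels), "camera_from_world" (4x4, takes a point from world to camera coordinates); the wrist camera has in their place "tool_from_camera" (4x4, takes a point from camera to tool coordinates, whose origin is the TCP and whose axes are the tool frame's). Camera axes: x right, y down, z forward; pixel columns grow to the right and rows downward; lengths in mm; the calibration is good to about 2 mm. A picture is of the moment at which its call begins: read the wrist's pose just before it. get_calibration takes no time and is no camera call.
A pose or a line that the arm cannot do raises ctrl.Unreachable and nothing moves.
- ctrl.sign_off(): hands the job in, once; it reports no verdict.
Readings, each from a call of its own:
- ctrl.get_clock(): time.
- ctrl.get_qpos(): joint angles.
- ctrl.get_dq(): joint speeds.
- ctrl.get_tau(): joint torques, N m.
- ctrl.get_tool_pos(): TCP position.
- ctrl.get_orientation(): TCP orientation.
- ctrl.get_ft_force(): force on the tool from outside, world axes, zero at the start.
- ctrl.get_torque(): the same for the moment, N m.
- ctrl.get_grip_width(): opening from 0.0 (shut) to 1.0 (fully open).
Only numpy, scipy, OpenCV 4.12 (cv2) and the standard library are available. Lean on these libraries where they do the work, as an engineer would, in place of code of your own. Each camera call takes 0.05 s, during which the arm holds its last target. There are 200 camera calls.

TASK

Pick up the drive gear and slide it, boss up, onto the splined shaft of the gearmotor that stands in the vice, turning it until the splines mesh and without forcing it. Push it fully home against the wave spring, so that the circlip groove stands clear above the boss, and finish still holding it pressed down there with the gripper, so that I can fit the circlip. Leave the pliers, solder spool, multimeter and circlip tray where they are.

Things in the scene. Friction and masses are not known exactly. Their poses are not given: they have to be found in the camera images.
- gear_mid (a point): Drive gear, plain aluminium: 72 mm over 22 teeth, toothed rim 14 mm thick, round boss 36 mm across standing 26 mm above the rim (40 mm high in all), 0.2 to 0.3 kg. Lies flat, boss up, on the plywood board (18 mm thick). Point: on its axis, half-way up, 20 mm above its underside and 6 mm above the rim's upper face. z points up out of the boss, x along the middle of one slot of the bore.
- shaft_top (a point): Tip of the gearmotor's upright steel output shaft, on its axis, z up, about 197 mm above the bench. From the tip down: plain nose 18 mm across, 18 mm long, its first 4 mm tapered from 12 mm; dark circlip groove in it 9.5 to 11.5 mm below the tip; then six splines down to 58 mm below the tip, where the motor's flat bearing boss (44 mm across) begins. x as spline_end.
- spring (a joint): Compression of the wave spring round the shaft's foot, m: 0 free, 0.008 on its stop. The thrust washer on it (39 mm across), on which the gear's underside lands, lies 45 mm below the shaft's tip when free, 53 mm when fully down; then the boss's top is 13 mm below the tip, just under the groove. It pushes up with 3 N at first, 13 N fully down, and lifts the gear again if let go.
- pliers: Circlip pliers, 150 mm long, lying on the plywood board beside the gear; bystander. Origin at the underside by the pivot.
- spool: Solder spool, 56 mm across, 45 mm high, standing on the bench; bystander. Origin at the centre of its underside.
- meter: Handheld multimeter, 85 x 170 x 40 mm, lying on the bench; bystander. Origin at the centre of its underside.
- tray: Steel tray with circlips, 90 x 75 x 22 mm, on the bench; bystander. Origin at the centre of its underside.
- vice: Grey machine vice, 174 mm wide over its feet, fixed to the bench, gripping the gearmotor upright between its jaws (jaw tops 82 mm, flat top of the motor's 80 mm round head 133 mm, bearing boss 139 mm above the bench). Its origin is on the bench right under the shaft's axis; its screw handle points along its -x.
- gear_bore (a point): Lower mouth of the gear's bore: on its axis, in the underside; axes as gear_mid. The bore goes right through, the same all the way: six straight slots 7 mm wide, 27 mm across, and between them six lands 20 mm across. It repeats every 60 degrees.
- spline_end (a point): On the shaft's axis at the upper ends of its six straight splines, 18 mm below the tip: each 5 mm wide, 25 mm across over them, core 18 mm. x points along the middle of one spline: the gear meshes when its x differs by a multiple of 60 degrees (play 1 mm and 5 degrees each way); unmeshed it stops on the spline ends. The shaft stands at any angle and does not turn by hand.

How it is judged (in metres and radians):
At the end, for the whole second after the job is handed in: The gear is boss up on the shaft, splines meshed (axes within 3 mm and 5 degrees), fully home: within 1.5 mm of the spring's stop, the groove clear above the boss. The fingers are still on the gear and keep it pressed down through the last second (value of joint spring above 0.0065 m and z of gear_mid in the frame of shaft_top below -0.031 m and horizontal distance between gear_mid and shaft_top below 0.003 m and angle between the z axis of gear_mid and the z axis of shaft_top, either way round below 0.08 rad and angle between gear_mid's own z axis and vertical below 0.2 rad and (angle between the x axis of gear_mid and the x axis of shaft_top, either way round below 0.15 rad or angle between the x axis of gear_mid and the x axis of shaft_top, either way round between 0.897 and 1.197 rad) and contact force between the fingers and gear above 5 N); the arm keeps its last pose, push and grip.
It fails at once if the gear is forced: it bears on the gearmotor (shaft, spring or housing) with more than 70 N (contact force between gear and vice above 70 N).
It fails at once if pliers, spool, multimeter or tray moved by more than 25 mm (distance of any of pliers, spool, meter, tray from where it was at the start of the episode above 0.025 m).
It also fails if it takes over 45 s, if anything falls off the work surface, if the arm or the gripper's body presses on something with over 40 N, if the wrist force passes 120 N, or if a joint passes its speed limit or range.

## Working session

There is one attempt and no reset: what is moved stays moved. The work goes in short steps, each a Python script; the robot and the scene stay as the last script left them, time stands still between calls to the robot, and variables do not carry over. Pictures are saved under pics/ and viewed, about 8 in all and at most 12, crops included, and the job is handed in when it is done.

```bash
mkdir -p pics
cat > h.py <<'E'
import numpy as np, cv2
from scipy.spatial.transform import Rotation as R
from plant import ctrl
def cam(n):
    p=np.array(ctrl.get_tool_pos());q=ctrl.get_orientation()
    im,d=ctrl.read_camera(n);c=ctrl.get_calibration(n);K=np.array(c["intrinsics"])
    if n=="wrist":
        T=np.eye(4);T[:3,:3]=R.from_quat(q).as_matrix();T[:3,3]=p
        W=T@np.array(c["tool_from_camera"])
    else: W=np.linalg.inv(np.array(c["camera_from_world"]))
    return im,d,K,W
def pts(d,K,W):
    v,u=np.mgrid[:d.shape[0],:d.shape[1]]
    P=np.stack([(u-K[0,2])/K[0,0]*d,(v-K[1,2])/K[1,1]*d,d],-1)
    return P@W[:3,:3].T+W[:3,3]
def proj(X,K,W):
    c=(np.atleast_2d(X)-W[:3,3])@W[:3,:3]
    return c[:,:2]/c[:,2:]*[K[0,0],K[1,1]]+K[:2,2]
def save(n,im): cv2.imwrite(f"pics/{n}.png",im[...,::-1])
def quat(a): # tool down, tool x at world angle a
    return R.from_matrix(np.array([[np.cos(a),np.sin(a),0],[np.sin(a),-np.cos(a),0],[0,0,-1]]).T).as_quat()
E
python3 - <<'E'
from h import *
im,d,K,W=cam("top");np.savez("top.npz",im=im,d=d,K=K,W=W);save("top",im)
print(W[:3,3],W[:3,2],K[0,0],ctrl.get_orientation(),ctrl.get_clock())
print(ctrl.get_calibration("wrist"))
P=pts(d,K,W)
z=P[...,2];print(z[d>0].max())
for lo,hi in((185,200),(132,142),(55,61)):
    m=(d>0)&(z>lo)&(z<hi)
    v,u=np.nonzero(m);print(lo,m.sum(), np.median(u) if m.any() else 0,np.median(v) if m.any() else 0, np.median(P[m],0))
E
```

```text
[ 423.84604668   24.79956097 1047.25681444] [ 0.18266673  0.00667319 -0.98315224] 459.2169156590148 [ 8.10956213e-01 -5.85105847e-01 -8.07547274e-04 -7.18353534e-04] 0.05
{'intrinsics': array([[372.78087862,   0.        , 276.27320666],
       [  0.        , 372.78087862, 211.68589645],
       [  0.        ,   0.        ,   1.        ]]), 'tool_from_camera': array([[ 9.99999563e-01,  6.58927677e-04,  6.63891652e-04,
        -6.70152372e-01],
       [-8.21741307e-04,  9.57931962e-01,  2.86994218e-01,
        -8.34630541e+01],
       [-4.46854599e-04, -2.86994638e-01,  9.57932084e-01,
        -1.79442306e+02],
       [ 0.00000000e+00,  0.00000000e+00,  0.00000000e+00,
         1.00000000e+00]])}
202.97480767327158
185 144 403.5 259.0 [ 499.17666915 -209.77120273  193.8190253 ]
132 884 395.0 261.0 [ 499.46076317 -208.17170743  134.34212363]
55 850 407.0 334.0 [ 355.38657756 -249.72735677   58.30763323]
```

View pics/top.png

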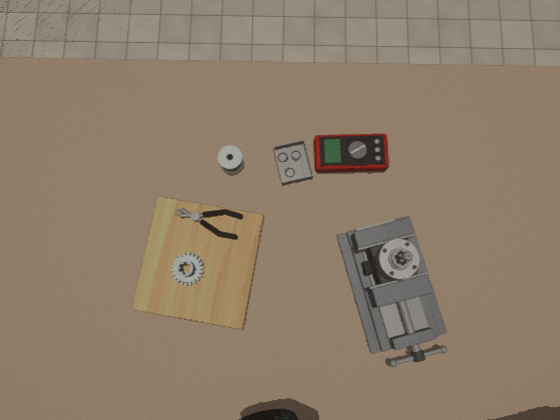

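Run:
```python
from h import *
t=np.load("top.npz");P=pts(t["d"],t["K"],t["W"])
# gear: points z 28..62 around px (187,268)
v,u=np.mgrid[:420,:560];m=(abs(u-187)<22)&(abs(v-268)<22)&(P[...,2]>26)&(P[...,2]<65)
g=P[m];print(m.sum(),g.mean(0),g.min(0),g.max(0))
(cx,cy),r=cv2.minEnclosingCircle(g[:,:2].astype(np.float32));print(cx,cy,r)
a=np.arctan2(cy,cx)
for a0 in np.arange(-np.pi,np.pi,np.pi/6):
    o=[round(a0,2)]
    for p in((cx,cy,160),(499,-209,300),(499,-209,330)):
        j=ctrl.inverse_kinematics(p,quat(a0));o.append(None if j is None else round(float(j[5]),2))
    print(o)
print(ctrl.get_qpos())
ctrl.move_pose((cx,cy,170),quat(-np.pi/2)); print(ctrl.get_clock(),ctrl.get_qpos(),ctrl.get_ft_force())
im,d,K,W=cam("wrist");np.savez("g.npz",im=im,d=d,K=K,W=W);save("g",im)
```

```text
681 [482.92580257 221.7796769   38.33614917] [447.71970039 188.07152081  26.26830869] [518.1834306  258.08665059  62.22642579]
483.4021911621094 223.45106506347656 35.939144134521484
[np.float64(-3.14), None, None, None]
[np.float64(-2.62), None, 2.12, 2.12]
[np.float64(-2.09), 2.42, 1.59, 1.59]
[np.float64(-1.57), 1.9, 1.07, 1.07]
[np.float64(-1.05), 1.37, 0.55, 0.55]
[np.float64(-0.52), 0.85, 0.02, 0.02]
[np.float64(-0.0), 0.33, -0.5, -0.5]
[np.float64(0.52), -0.2, -1.03, -1.03]
[np.float64(1.05), -0.72, -1.55, -1.55]
[np.float64(1.57), -1.24, -2.07, -2.07]
[np.float64(2.09), -1.77, None, None]
[np.float64(2.62), -2.29, None, None]
[-1.35311787e+00  8.79266154e-02  1.37222085e+00 -2.38309940e-06
  1.68360682e+00 -1.03096149e-01]
2.8917 [ 3.25324268e-01  5.80670909e-02  1.47181042e+00 -2.28674223e-04
  1.61161411e+00  1.89724897e+00] [ 0.08176942 -0.38030854 -0.50744772]
```

View pics/g.png

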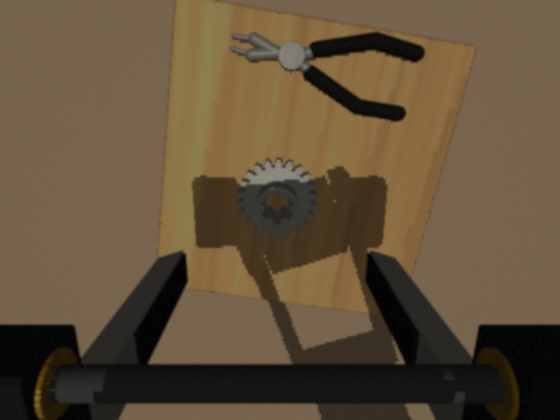

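```bash
cat >> h.py <<'E'
def rect(im,K,W,c,z,half,s): # top-down patch: col=+x, row=-y (y up), plane z
    n=int(2*half*s);i,j=np.mgrid[:n,:n]
    X=np.stack([c[0]-half+j/s,c[1]+half-i/s,np.full(i.shape,float(z))],-1).reshape(-1,3)
    m=proj(X,K,W).reshape(n,n,2).astype(np.float32)
    return cv2.remap(im,m[...,0],m[...,1],cv2.INTER_CUBIC)
E
python3 - <<'E'
from h import *
t=np.load("g.npz");im,d,K,W=[t[k] for k in("im","d","K","W")]
P=pts(d,K,W);z=P[...,2]
v,u=np.mgrid[:420,:560];b=(abs(u-277)<50)&(abs(v-196)<50)
for n,lo,hi in(("rim",27,37),("boss",50,64)):
    m=b&(z>lo)&(z<hi);g=P[m];print(n,m.sum(),np.median(g,0),cv2.minEnclosingCircle(g[:,:2].astype(np.float32)))
c=cv2.minEnclosingCircle(P[b&(z>50)&(z<64)][:,:2].astype(np.float32))[0]
r=rect(im,K,W,c,58,22,13)
r=np.clip(255*(r/255.)**.45,0,255).astype(np.uint8)
save("gr",r);print(r.shape,c)
E
```

```text
rim 2863 [489.95555114 222.42065444  31.97221997] ((482.6844787597656, 222.45851135253906), 36.262977600097656)
boss 959 [483.57548533 222.47689002  57.77979034] ((482.7310791015625, 222.51145935058594), 18.104496002197266)
(572, 572, 3) (482.7310791015625, 222.51145935058594)
```

View pics/gr.png

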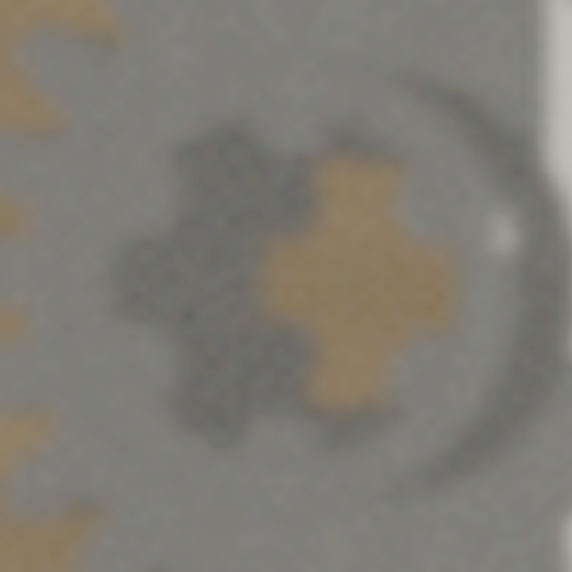

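```bash
cat >> h.py <<'E'
def fitstar(D,s,half,r_in,r_out,w,rmax,rmin=0,mode=1,span=2.0):
    """best (score,angle deg,dx,dy mm) of six-armed star mask vs difference image D"""
    n=D.shape[0];i,j=np.mgrid[:n,:n];X0=j/s-half;Y0=half-i/s;best=[]
    for dx in np.arange(-span,span+.01,.5):
      for dy in np.arange(-span,span+.01,.5):
        X=X0-dx;Y=Y0-dy;r=np.hypot(X,Y);a=np.arctan2(Y,X)
        ring=(r<rmax)&(r>rmin)
        for th in range(0,60,1):
            da=(a-np.radians(th)+np.pi/6)%(np.pi/3)-np.pi/6
            m=(r<r_in)|((r<r_out)&(abs(r*np.sin(da))<w/2))
            best.append((mode*(D[ring&m].mean()-D[ring&~m].mean()),th,dx,dy))
    return sorted(best,reverse=True)[:6]
E
python3 - <<'E'
from h import *
t=np.load("g.npz");im,d,K,W=[t[k] for k in("im","d","K","W")]
c=(482.73,222.5)
r=rect(im,K,W,c,58,22,5).astype(float);r=255*(r/255)**.45
n=r.shape[0];i,j=np.mgrid[:n,:n];rr=np.hypot(j/5-22,22-i/5)
ref=np.median(r[(rr>14.5)&(rr<17)],0)
D=np.minimum(np.linalg.norm(r-ref,axis=2),25)
print(fitstar(D,5,22,10,13.5,7,16.5))
# go look at shaft
p=(499,-209)
ctrl.servo_line((482.7,222.5,330),rate=300)
ctrl.move_pose((p[0],p[1],325),quat(-np.pi/2)); print(ctrl.get_clock())
im,d,K,W=cam("wrist");np.savez("s.npz",im=im,d=d,K=K,W=W)
P=pts(d,K,W);z=P[...,2]
for lo,hi in((187,201),(174,185),(130,142)):
    m=(z>lo)&(z<hi)&(d>0);g=P[m];print(lo,m.sum(),np.median(g,0),cv2.minEnclosingCircle(g[:,:2].astype(np.float32)))
save("s",im)
r=rect(im,K,W,p,179,20,13);save("sr",np.clip(255*(r/255.)**.6,0,255).astype(np.uint8))
E
```

```text
[(np.float64(19.610913535479504), 58, np.float64(0.0), np.float64(0.0)), (np.float64(19.56821348698761), 57, np.float64(0.0), np.float64(0.0)), (np.float64(19.559503502953245), 59, np.float64(0.0), np.float64(0.0)), (np.float64(19.532064022535046), 58, np.float64(-0.5), np.float64(0.0)), (np.float64(19.492025074478512), 59, np.float64(-0.5), np.float64(0.0)), (np.float64(19.491824608243604), 57, np.float64(-0.5), np.float64(0.0))]
5.2167
187 359 [ 506.19736409 -217.67240743  195.90329328] ((504.937744140625, -217.84886169433594), 9.03162670135498)
174 152 [ 511.8447604  -216.29500204  178.70290354] ((504.7991638183594, -217.80899047851562), 12.723421096801758)
130 3610 [ 511.23668864 -217.25095826  133.28859763] ((504.71295166015625, -217.92848205566406), 40.0683708190918)
```

View pics/s.png

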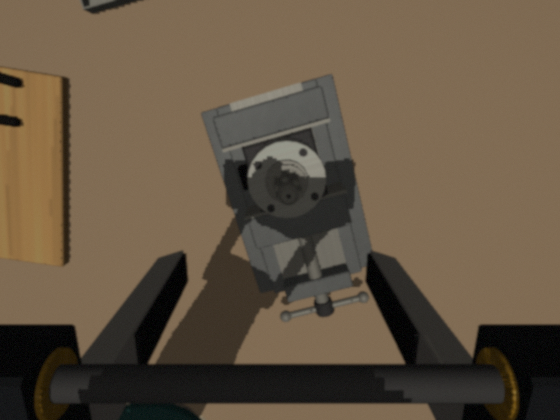

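View pics/sr.png

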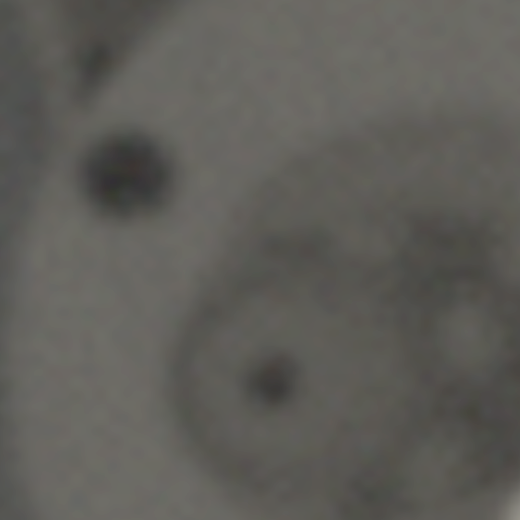

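Run:
```python
from h import *
c=np.array((504.8,-217.85))
def ana(im,d,K,W,tag):
    P=pts(d,K,W);x=P[...,:2]-c;r=np.hypot(*np.moveaxis(x,-1,0));z=P[...,2]
    m=(d>0)&(z>172)&(z<184)&(r>9.8)&(r<12.8)
    a=np.degrees(np.arctan2(x[...,1],x[...,0]))[m]
    print(tag,m.sum(),"all dir hist",np.histogram(a,np.arange(-180,181,10))[0])
    print(" fold",round(np.degrees(np.angle(np.exp(6j*np.radians(a)).mean()))/6,1),abs(np.exp(6j*np.radians(a)).mean()))
t=np.load("s.npz");ana(*[t[k] for k in("im","d","K","W")],"far")
for k,(a) in enumerate((-np.pi/2,np.pi/2)):
    if k: ctrl.move_pose((c[0],c[1],240),quat(a))
    else: ctrl.servo_line((c[0],c[1],240),rate=200)
    im,d,K,W=cam("wrist");np.savez(f"s{k}.npz",im=im,d=d,K=K,W=W);ana(im,d,K,W,k)
    P=pts(d,K,W);m=(P[...,2]>187)&(P[...,2]<203)&(np.hypot(P[...,0]-c[0],P[...,1]-c[1])<20);print(cv2.minEnclosingCircle(P[m][:,:2].astype(np.float32)),P[m][:,2].max())
    r=rect(im,K,W,c,179,18,11);r=np.clip(255*(r/255.)**.6,0,255).astype(np.uint8)
    s=r if k==0 else np.hstack([s,r])
save("s01",s);print(ctrl.get_clock())
```

```text
far 101 all dir hist [ 0  0  0  0  0  0  2  7  8  2  0  0  6  7 11  1  0  0  7 11  7  0  0  0
 12  7  4  0  0  0  5  3  1  0  0  0]
 fold 15.4 0.6501199025416297
0 178 all dir hist [ 0  0  0  0  0  0  5  9 21  0  0  0 10 19 18  0  0  0 17 20 14  0  0  0
 19 11  8  2  0  0  4  1  0  0  0  0]
 fold 15.6 0.6416731241059208
((504.80859375, -217.94281005859375), 9.304622650146484) 198.9156229923924
1 166 all dir hist [13 17  8  0  0  4 21  9  8  0  0  0  4  0  0  0  0  0  0  0  0  0  0  0
  2  9 20 11  0  0  6 13 17  1  0  3]
 fold 15.8 0.5372096491565621
((504.1305847167969, -217.41746520996094), 9.207554817199707) 199.06281486995087
8.5917
```

View pics/s01.png

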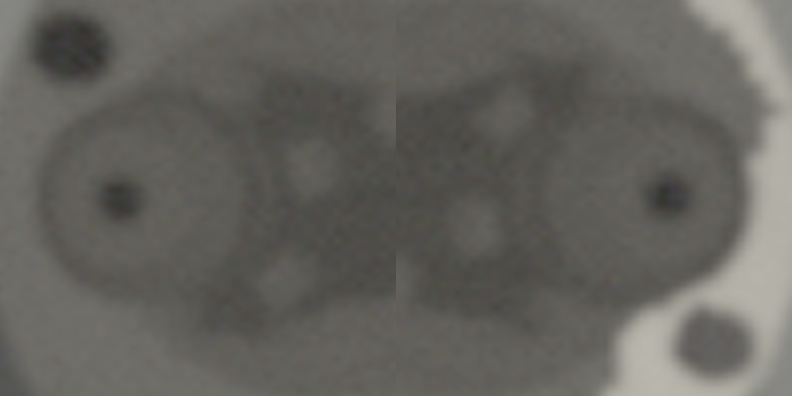

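Run:
```python
from h import *
g=(482.4,222.7);q=quat(np.pi/2)
ctrl.servo_line((504.5,-217.7,320),rate=250)
ctrl.move_pose((*g,140),q)
ctrl.servo_line((*g,60),rate=120)
print("hit",ctrl.servo_line((*g,34.5),rate=40,f_stop=8),ctrl.get_tool_pos())
ctrl.gripper_close(45);print("w",ctrl.get_grip_width()*94,ctrl.get_ft_force())
ctrl.servo_line((*g,90),rate=100);ctrl.servo_line((*g,300),rate=250)
print("w",ctrl.get_grip_width()*94,ctrl.get_ft_force())
s=(504.5,-217.65);a=np.radians(90-42.5)
ctrl.move_pose((*s,300),quat(a))
ctrl.servo_line((*s,235),rate=120)
print(ctrl.get_clock(),ctrl.get_tool_pos(),ctrl.get_ft_force())
im,d,K,W=cam("wrist");np.savez("h.npz",im=im,d=d,K=K,W=W);save("hold",im)
im,d,K,W=cam("side");save("side",im)
```

```text
hit False [482.5015524  222.71839913  34.53810823]
w 35.41218280919585 [ 0.46281768 -0.81087502  0.5884943 ]
w 35.33730087311523 [ 0.55613138  0.29925828 -4.03626538]
17.3417 [ 504.87717105 -217.50572909  235.78307558] [ 0.80589755 -0.63274949 -2.41246703]
```

View pics/hold.png

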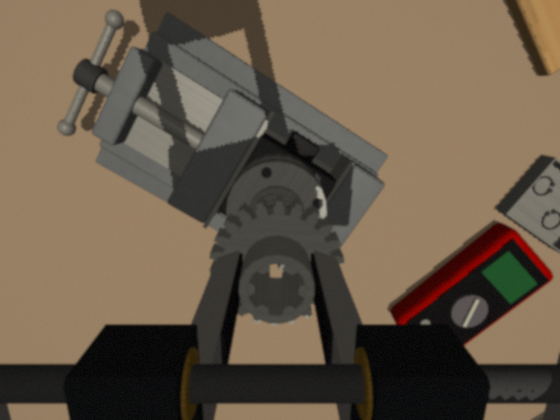

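View pics/side.png

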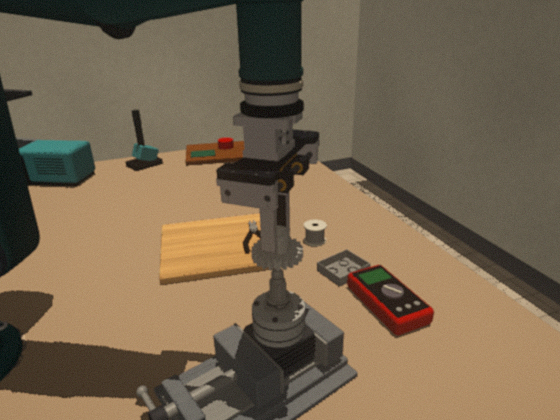

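Run:
```python
from h import *
t=np.load("h.npz");im,d,K,W=[t[k] for k in("im","d","K","W")]
P=pts(d,K,W);v,u=np.mgrid[:420,:560]
m=(abs(P[...,2]-259.3)<4)&(np.hypot(u-276,v-285)<45)&(np.hypot(P[...,0]-504.8,P[...,1]+217.5)<21)
print(m.sum(),np.median(P[m],0),cv2.minEnclosingCircle(P[m][:,:2].astype(np.float32)))
m=(abs(P[...,2]-233.3)<6)&(d>0)&(np.hypot(P[...,0]-504.8,P[...,1]+217.5)<42)
print(m.sum(),cv2.minEnclosingCircle(P[m][:,:2].astype(np.float32)))
c=(504.9,-217.5)
r=rect(im,K,W,c,259,22,5).astype(float);r=255*(r/255)**.45
n=r.shape[0];i,j=np.mgrid[:n,:n];rr=np.hypot(j/5-22,22-i/5)
ref=np.median(r[(rr>14.5)&(rr<17)],0);D=np.minimum(np.linalg.norm(r-ref,axis=2),25)
print(fitstar(D,5,22,10,13.5,7,16.5)[:4])
r=rect(im,K,W,c,259,22,13);save("hr",np.clip(255*(r/255.)**.45,0,255).astype(np.uint8))
```

```text
2830 [ 503.78814508 -216.83644232  259.21681036] ((503.4625244140625, -216.2490692138672), 20.310260772705078)
5156 ((504.87335205078125, -217.4617156982422), 36.277915954589844)
[(np.float64(20.658591872826964), 16, np.float64(-0.5), np.float64(0.0)), (np.float64(20.632303563546024), 16, np.float64(0.0), np.float64(0.0)), (np.float64(20.60385154565655), 15, np.float64(-0.5), np.float64(0.0)), (np.float64(20.58859728426489), 17, np.float64(-0.5), np.float64(0.0))]
```

View pics/hr.png

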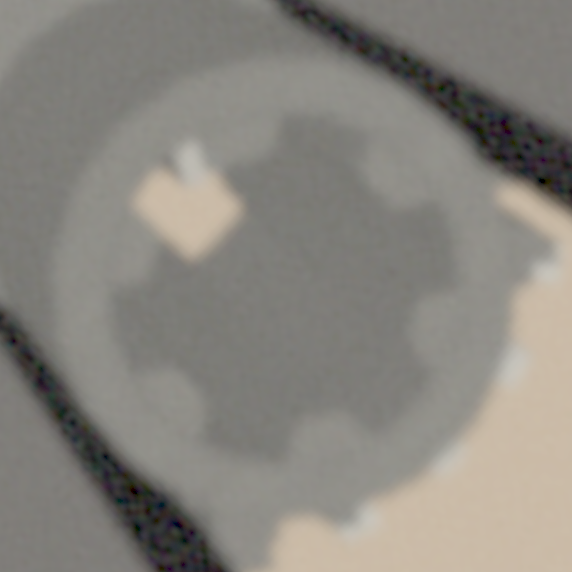

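Run:
```python
from h import *
def st(t): print(t,np.round(ctrl.get_tool_pos(),2),np.round(ctrl.get_ft_force(),1),round(np.degrees(R.from_quat(ctrl.get_orientation()).as_euler('xyz')[2]),1),round(ctrl.get_clock(),2))
s=(504.4,-217.35)
st("0")
ctrl.servo_line((*s,234),rate=20);st("al")
h=ctrl.servo_line((*s,201),rate=50,f_stop=8);st(h)
if not h:
    h=ctrl.servo_line((*s,186),rate=30,f_stop=8);st(h)
```

```text
0 [ 505.15 -217.84  236.56] [-0.3  0.1 -2.6] 47.5 17.44
al [ 504.56 -217.45  234.5 ] [ 0.7  0.  -2.8] 47.5 17.69
False [ 504.51 -217.43  201.24] [-1.  -0.3 -2.8] 47.5 18.5
False [ 504.36 -217.33  185.91] [ 0.3 -0.6 -2.8] 47.5 19.15
```

Run:
```python
from h import *
def st(t): print(t,np.round(ctrl.get_tool_pos(),2),np.round(ctrl.get_ft_force(),1),round(ctrl.get_clock(),2))
s=(504.4,-217.35)
h=ctrl.servo_line((*s,171),rate=40,f_stop=8);st(h)
if not h:
  ctrl.gripper_close(60)
  for z in (168,165,162.5,161,160,159,158):
    h=ctrl.servo_line((*s,z),rate=15,f_stop=14);st((z,h))
    if h or ctrl.get_ft_force()[2]>22: break
ctrl.dwell(.3);st("end");print(ctrl.get_grip_width()*94)
im,d,K,W=cam("wrist");np.savez("f.npz",im=im,d=d,K=K,W=W)
im,d,K,W=cam("side");save("fin",im[180:400,170:400].repeat(2,0).repeat(2,1))
```

```text
False [ 504.2  -217.24  170.65] [ 0.4 -0.  -2.2] 19.68
(168, False) [ 504.64 -217.5   168.52] [ 1.  -0.1 -0.3] 20.24
(165, False) [ 504.69 -217.51  165.9 ] [-1.   1.5  2.7] 20.59
(162.5, False) [ 504.7  -217.51  163.49] [-1.6  0.5  5.6] 20.91
(161, False) [ 504.72 -217.54  162.41] [-1.5  1.2  6.8] 21.16
(160, False) [ 504.74 -217.55  161.71] [-2.   0.4  8.1] 21.41
(159, False) [ 504.74 -217.54  161.01] [-3.2  1.2  9.3] 21.66
(158, False) [ 504.73 -217.56  160.42] [-2.   0.7 10.6] 21.91
end [ 504.73 -217.54  160.41] [-2.9  1.5 10.3] 22.21
35.13437157036798
```

View pics/fin.png

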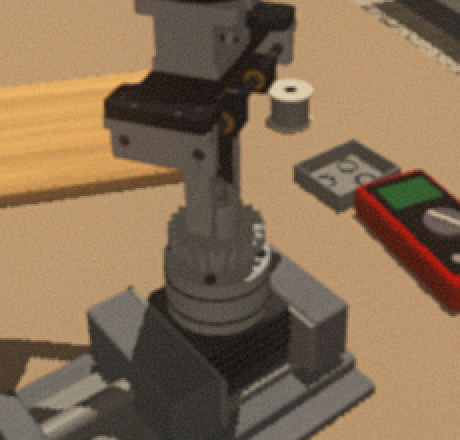

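Run:
```python
from h import *
def st(t): print(t,np.round(ctrl.get_tool_pos(),2),np.round(ctrl.get_ft_force(),1),round(ctrl.get_clock(),2))
s=(504.4,-217.35)
for z in (157,156,155,153.5,152,150.5,149,147.5):
    h=ctrl.servo_line((*s,z),rate=15,f_stop=14);st((z,h))
    if h or ctrl.get_ft_force()[2]>20: break
ctrl.dwell(.5);st("end");print(ctrl.get_grip_width()*94)
im,d,K,W=cam("wrist");np.savez("f.npz",im=im,d=d,K=K,W=W);save("fin2",im[150:400,130:430].repeat(2,0).repeat(2,1))
P=pts(d,K,W);r=np.hypot(P[...,0]-504.7,P[...,1]+217.6);z=P[...,2]
m=(d>0)&(r<7.5)&(z>180);print("tip",np.median(z[m]),m.sum())
m=(d>0)&(r>13.5)&(r<16)&(abs(z-184)<12);print("boss",np.median(z[m]),m.sum())
```

```text
(157, False) [ 504.78 -217.59  160.42] [-3.7  2.4 13.1] 22.56
(156, False) [ 504.78 -217.58  160.32] [-4.8  2.  16.7] 22.81
(155, False) [ 504.85 -217.63  160.33] [-6.1  3.6 18.5] 23.06
(153.5, False) [ 504.9  -217.66  160.24] [-7.1  3.3 23.3] 23.31
end [ 504.9  -217.66  160.26] [-8.   2.3 23.3] 23.81
35.44751395285833
tip 196.94774229293074 804
boss 184.0678967226278 913
```

View pics/fin2.png

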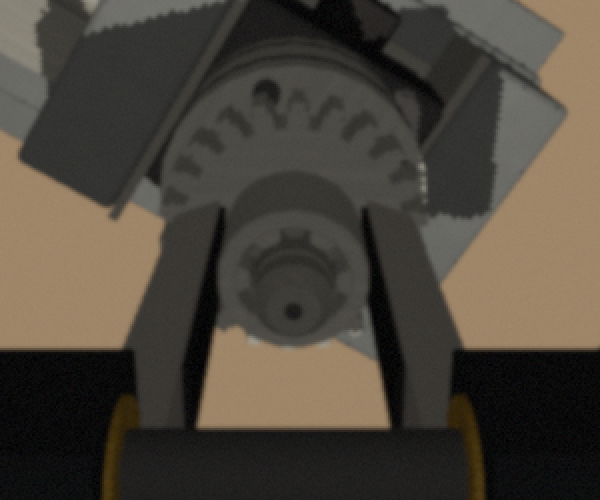

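```bash
python3 -c "
from h import *
ctrl.sign_off();print(ctrl.get_clock())"
```

```text
the job is handed in; nothing more can be done
the job is handed in; nothing more can be done
```

The drive gear is on the splined shaft, boss up and fully home, and the gripper is still holding it pressed down so you can fit the circlip. I handed the job in at about 24 s of the 45 s allowed.

I gripped the gear by its boss and turned it 42.5° so its slots lined up with the splines, both measured at about 15.5°. It slid past the spline ends with no measurable resistance. I then pressed it onto the spring until it hit the stop.

Last checks:
- **Fully home:** the gear stopped moving at a tool height of about 160.3 mm while the push kept rising. I measured the boss top 12.9 mm below the shaft tip (13 mm when home), and the groove is visible above the boss in the last wrist picture.
- **Holding force:** the tool presses down with about 26 N, with the grip set to 60 N. That is well below the 70 N limit.
- **Other items:** I kept the arm clear of the pliers, spool, multimeter and tray. They look in place where they appear in later pictures, but I did not re-measure them, and the pliers were not in view in the final ones.
- **Side load:** there is about 8 N sideways at the tool, because it sits about 0.6 mm from where I commanded it, within the splines' 1 mm play.

No check failed. Two camera views of the shaft's centre differed by about 0.9 mm; I used their average.

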